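# Empty the counting tray into the token box

## Robot

A 7-joint arm with a two-finger parallel gripper is mounted at the origin on a cart in front of the work surface, level with it; the furniture and walls round the work are solid. World frame = base frame: x ahead of the robot, y to its left, z up, the work surface at z = 0. Lengths are in m, angles in rad, forces in N, time in s.
With the tool pointing down it reaches from about 0.4 to 0.85 m from the base axis. Payload 10.4 kg.
Tool frame: the origin (TCP) lies midway between the tips of the shut fingers; the grasp point (between the pads) lies 19 mm behind it; z points along the fingers, y is the line along which they close (so a half turn about z gives the same grasp; the last joint's range is limited). The gripper opens to 87 mm and grips with 3 to 60 N. Pads are 19 mm wide; open, the fingers measure 117 mm over their backs; the gripper's body (75 mm by 190 mm) begins 51 mm behind the grasp point.
Start: joints at [1.207, 0.332, -0.065, 1.46, 0.022, 1.35, -0.088], TCP at [0.209, -0.589, 0.223] pointing down, gripper open.
Joint ranges: [-2.6, 2.6], [-0.5, 2.12], [-1.47, 1.34], [0.16, 2.42], [-1.27, 4.41], [0.06, 2.06], [-2.6, 2.6]. Speed limits (rad/s): [2.22, 2.22, 2.79, 2.79, 3.14, 3.14, 3.14].

## Interface

Orientations are given as a unit quaternion [x, y, z, w].
In Python, from bench import r gives the robot as it stands.
- The arm moves only by the tool arm_command, never from a script. Its argument "moves" is one flat list of numbers, 4 for each row, row after row: the shift along the tool's x, y, z in cm, then the turn about the tool's z in degrees. A call has 1 to 12 rows; each row shifts and turns the commanded pose from where the row before left it, along the tool's axes as they then stand; what a row does not reach is not made up. A row lasts 1/12 s, in which the tool goes at most 41.7 mm and 7.16 degrees, less where a joint would pass 70% of its speed; a pose out of reach is approached as far as the arm can. A call with a gripper value outside its range is refused whole. "fingers" is the opening in per cent of the stroke, from 0 (shut) to 100 (fully open), set as the call begins (left out, the last holds). The fingers move at their own pace and stop on an object; "squeeze" is the grip in N (left out, the last holds). Time passes only in rows, so rows that do not move let the fingers close. It gives the time, the measured TCP pose, the force, the opening and the grip force at its end, in the units of the state.
- r.read_state(): the state, without advancing time (a new reading comes with each control period).
- r.camera(name): name is "scene" or "top" or "wrist"; returns the picture (400x640x3 uint8, red, green, blue); there is no depth.
- r.camera_info(name): a dict with "fx", "fy", "cx", "cy" (pixels), "k1" (the pictures are not rectified: a ray, as slopes to the right and down, at radius r is drawn at 1 + k1 r^2 times it, then the intrinsics apply), "origin" and "attitude" of the camera in the world. Camera axes: x right, y up, looking along -z (the intrinsics and any distortion apply to the point x, -y, -z); pixel columns grow to the right and rows downward; lengths in m; the calibration is good to about 2 mm. A picture is of the moment at which its call begins: read the wrist's pose just before it. camera_info takes no time and is no camera call; for the wrist camera it gives the pose at the moment of the call.
- r.close_job(): hands the job in; it is judged then, once.
The state is a dict: "time": time; "joint_positions": joint angles; "joint_vel": joint speeds; "joint_torque": joint torques, N m; "ee_pos": TCP position; "eef_rot": TCP orientation; "ft_force": force on the tool from outside, world axes, zero at the start; "torque": the same for the moment, N m; "width": finger opening in m; "grip_force": force on a finger pad.
Only numpy, scipy, OpenCV 4.12 (cv2) and the standard library are available. Lean on these libraries where they do the work, as an engineer would, in place of code of your own. Each camera call takes 0.05 s, during which the arm holds its last target. There are 200 camera calls.

## Task

Pick up the aluminium counting tray by its handle, tip it so that all four stacks of tokens slide off its open end into the open token box, without the gripper touching the tokens. Put the empty tray back down flat on the table and shut the box's lid fully. Leave the thread spool, the spare knob and the soap pump bottle where they are.

Things in the scene. Friction and masses are not known exactly. Their poses are not given: they have to be found in the camera images.
- tray: counting tray of polished aluminium, 150 (its x) x 80 mm (its y), about 250 g; origin at the centre of its underside, z up. Floor top at z = 5 mm; 3 mm walls up to z = 27 mm at both sides and the back (-x); the +x end is open. Tokens start to slide on it at a slope of 10 to 15 degrees and run off freely at 30 to 45. A handle bridges it crosswise at mid-length; tokens pass under it
- tray_handle (a point): centre of the tray's black grip bar, 85 mm above the tray's underside at mid-length; the bar runs along the tray's y, 84 mm long, 12 mm thick along the tray's x (grip it across that), 20 mm high. Free space between bar and floor: 70 mm
- tray_lip (a point): middle of the tray's open edge, on the floor's upper face, at [75, 0, 5] mm in the tray's frame; axes as the tray's
- tokens_1: small stack of five brass tokens that stay together as one rigid piece: a disc 24 mm across and 10 mm high, 40 g; origin at the centre of its underside, z up when it lies flat; starts lying in the tray
- tokens_2: small stack of five brass tokens that stay together as one rigid piece: a disc 24 mm across and 10 mm high, 40 g; origin at the centre of its underside, z up when it lies flat; starts lying in the tray
- tokens_3: small stack of five brass tokens that stay together as one rigid piece: a disc 24 mm across and 10 mm high, 40 g; origin at the centre of its underside, z up when it lies flat; starts lying in the tray
- tokens_4: small stack of five brass tokens that stay together as one rigid piece: a disc 24 mm across and 10 mm high, 40 g; origin at the centre of its underside, z up when it lies flat; starts lying in the tray
- token_box: steel box for tokens, 127 x 159 mm (its x, y), fixed to the table; origin at the centre of its underside, z up. Walls 2 mm thick, rims at z = 46 mm; inside spans x -58 to 56 and y -76 to 76 mm, floor at z = 2 mm. The lid is hinged along the +x side (away from the robot). A thin scatter of single tokens already lies on its floor: part of the box, not to be moved
- token_box_lid (a joint): angle of the box's lid: 0 shut, 1.57 upright. Hinge along the box's y at x = 61, z = 47 mm of its frame. Lid: shell 121 x 160 x 20 mm, 250 g, rim at hinge height when shut, then top at z = 67 mm; upright it spans x = 61 to 81, up to z = 169 mm. Near upright its stiff hinge holds it; pushed forward past about 1 rad it falls shut
- lid_edge (a point): middle of the lid's free edge; at [-62, 0, 56] mm in the box's frame when shut, above the hinge when open. A flat folded wire handle stands 4 mm off the lid's outer face; shut, it lies at x -31 to 0, y -38 to 38 mm of the box's frame
- spool: bystander: wooden thread spool, 28 mm across, 37 mm high, standing; origin at the centre of its underside
- spare_knob: bystander: round white spare knob, 44 mm across, 26 mm high; origin at the centre of its underside
- soap_pump: bystander: white pump bottle of hand soap, 56 x 72 x 182 mm, standing; origin at the centre of its underside

How it is judged:
On the way:
1. all four stacks of tokens are inside the token box (x of tokens_1 in the frame of token_box between -0.06 and 0.058 m and y of tokens_1 in the frame of token_box between -0.078 and 0.078 m and z of tokens_1 in the frame of token_box between -0.005 and 0.045 m and x of tokens_2 in the frame of token_box between -0.06 and 0.058 m and y of tokens_2 in the frame of token_box between -0.078 and 0.078 m and z of tokens_2 in the frame of token_box between -0.005 and 0.045 m and x of tokens_3 in the frame of token_box between -0.06 and 0.058 m and y of tokens_3 in the frame of token_box between -0.078 and 0.078 m and z of tokens_3 in the frame of token_box between -0.005 and 0.045 m and x of tokens_4 in the frame of token_box between -0.06 and 0.058 m and y of tokens_4 in the frame of token_box between -0.078 and 0.078 m and z of tokens_4 in the frame of token_box between -0.005 and 0.045 m), for 0.2 s.
At the end, for the whole second after the job is handed in: All four stacks lie inside the token box, its lid is shut to within 0.06 rad, and the tray stands upright and flat on the table (tilt under 0.06 rad, underside within 5 mm of the table), at rest (all of step 1 and value of joint token_box_lid below 0.06 rad and angle between tray's own z axis and vertical below 0.06 rad and height (world z) of tray below 0.005 m and linear speed of tray below 0.02 m/s); the robot touches nothing.
It fails at once if the wooden thread spool is moved more than 30 mm (distance of spool from where it was at the start of the episode above 0.03 m).
It fails at once if the spare knob is moved more than 30 mm (distance of spare_knob from where it was at the start of the episode above 0.03 m).
It fails at once if the soap pump bottle is moved more than 30 mm (distance of soap_pump from where it was at the start of the episode above 0.03 m).
It fails at once if the gripper's fingers touch a stack of tokens (over 1 N) (contact force between the fingers and tokens_1 above 1 N or contact force between the fingers and tokens_2 above 1 N or contact force between the fingers and tokens_3 above 1 N or contact force between the fingers and tokens_4 above 1 N).
It also fails if it takes over 64 s, if anything falls off the work surface, if the arm or the gripper's body presses on something with over 40 N, if the wrist force passes 120 N, or if a joint passes its speed limit or range.

## Working session

There is one attempt and no reset: what is moved stays moved. The work goes in short steps, Python scripts to look and compute and a tool call to move; the robot and the scene stay as the last step left them, time stands still between calls to the robot, and variables do not carry over. Pictures are saved under pics/ and viewed, at most 11 in all, crops included, and the job is handed in when it is done.

Besides the shell and the picture viewer there is one more tool, called after "Call:" by a JSON object that holds its "op" and its "data". arm_command: Moves the arm, as the interface text tells. Its arguments: {"type":"object","properties":{"moves":{"type":"array"},"fingers":{"type":"number"},"squeeze":{"type":"number"}},"required":["moves"]}

```bash
mkdir -p pics; ls; python3 - <<'E'
from bench import r
import cv2
s=r.read_state();print(s)
for n in("scene","top"):
    cv2.imwrite(f"pics/{n}0.png",r.camera(n)[:,:,::-1]);print(n,r.camera_info(n))
print(r.camera_info("wrist"))
E
```

```text
pics
{'time': 0.0, 'joint_positions': array([ 1.2073732 ,  0.33288955, -0.0647293 ,  1.460957  ,  0.0216301 ,
        1.34991516, -0.08849318]), 'joint_vel': array([ 0.0008577 , -0.00026897,  0.00141974, -0.00021986,  0.00191869,
       -0.00045043,  0.00151336]), 'joint_torque': array([-3.76840708e-04, -6.23252892e+01,  2.43697374e-02, -3.89902818e+01,
       -6.12728647e-02,  3.96821124e-02,  1.45487384e-04]), 'ee_pos': array([ 0.20878053, -0.58867156,  0.22173551]), 'eef_rot': array([ 9.85509491e-01,  1.69618692e-01, -1.68480830e-04, -7.16559285e-04]), 'ft_force': array([-0.12078798,  0.80035918, -0.67172871]), 'torque': array([-0.0453534 ,  0.04414879, -0.00011852]), 'grip_force': 0.0, 'width': 0.0873442891507848}
scene {'fx': 389.3144389140593, 'fy': 389.3144389140593, 'cx': 320.2876978259594, 'cy': 202.83509582042768, 'k1': -0.05155107759993657, 'origin': array([-0.03570705,  0.49883246,  0.88018029]), 'attitude': array([-0.1428344 ,  0.3154704 ,  0.8470761 , -0.40316105])}
top {'fx': 506.1740469240704, 'fy': 506.1740469240704, 'cx': 319.22587144873097, 'cy': 194.63220898409025, 'k1': -0.03514270618631345, 'origin': array([0.40052834, 0.06203061, 1.566784  ]), 'attitude': array([-0.02079039,  0.01392722,  0.71096778, -0.7027792 ])}
{'fx': 276.0509032602042, 'fy': 276.0509032602042, 'cx': 319.423420818706, 'cy': 200.40399589849193, 'k1': -0.02315445915920591, 'origin': array([ 0.27554491, -0.56504694,  0.38330827]), 'attitude': array([-0.10699715,  0.07624011, -0.57210083,  0.8095923 ])}
```

View pics/scene0.png

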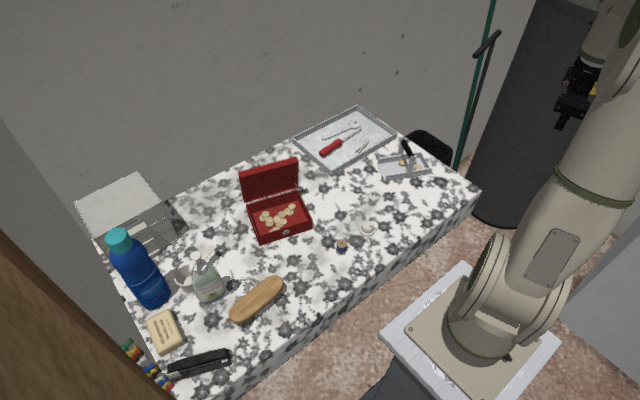

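View pics/top0.png

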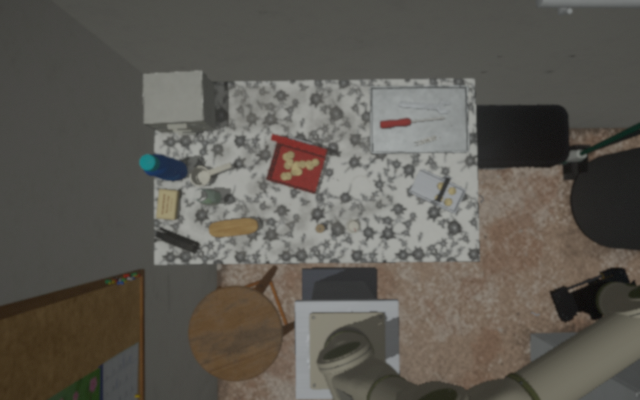

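The scene view shows the red box with its lid upright at (280,205), the tray at (405,165), and the spool and knob at (341,246) and (368,228). The top view shows the tray at (440,189) and the box at (297,165). Next I'll enlarge both.

```bash
cat > h.py <<'E'
import numpy as np, cv2
from scipy.spatial.transform import Rotation as R
from bench import r
def ray(n,px,ci=None):
    c=ci or r.camera_info(n)
    K=np.array([[c['fx'],0,c['cx']],[0,c['fy'],c['cy']],[0,0,1]])
    p=cv2.undistortPoints(np.array([[px]],float),K,np.array([c['k1'],0,0,0,0.]))[0,0]
    return np.array(c['origin']),R.from_quat(c['attitude']).apply([p[0],-p[1],-1])
def plane(n,px,z,ci=None):
    o,d=ray(n,px,ci); return (o+d*(z-o[2])/d[2]).round(4)
E
python3 - <<'E'
import cv2,numpy as np
t=cv2.imread('pics/top0.png');s=cv2.imread('pics/scene0.png')
f=lambda im,x,y,w,h,k:cv2.resize(im[y:y+h,x:x+w],None,fx=k,fy=k,interpolation=cv2.INTER_CUBIC)
a=np.hstack([f(t,400,160,80,60,5),f(t,255,125,80,60,5)])
b=np.hstack([f(s,365,135,80,60,5),f(s,235,150,80,100,5)[:300]])
cv2.imwrite('pics/c0.png',np.vstack([a,b]))
E
```

```text
(no output)
```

View pics/c0.png

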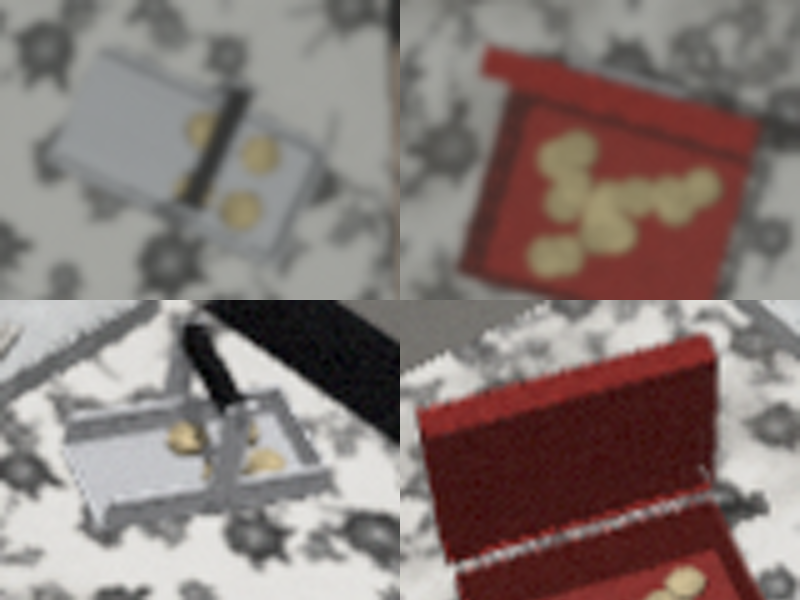

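The top crop shows the tray's open end to the left (corners near (419,170) and (410,192)), the bar from (448,178) to (439,201), and the tokens near the back. The box's lid is on its far side.

```bash
python3 - <<'E'
from h import *
P=lambda px,z:plane("top",px,z)
a,b=P((448,178.4),.095),P((439,201),.095);c=(a+b)/2
print("bar",a,b,c,"len",np.linalg.norm(a-b),"ang of bar",np.degrees(np.arctan2(*(a-b)[1::-1])))
o=(P((419,170),.027)+P((410,192),.027))/2;k=(P((465,190),.027)+P((456,212),.027))/2
print("open",o,"back",k,np.linalg.norm(o-k),"mid",(o+k)/2,"ang",np.degrees(np.arctan2(*(o-k)[1::-1])))
t=cv2.imread('pics/top0.png');h=cv2.cvtColor(t,cv2.COLOR_BGR2HSV)
m=(((h[...,0]<8)|(h[...,0]>172))&(h[...,1]>120)&(h[...,2]>50)).astype(np.uint8)
m[:,:250]=0;m[:,345:]=0;m[:120]=0;m[210:]=0
m[:]=cv2.morphologyEx(m,cv2.MORPH_CLOSE,np.ones((9,9)))
cs=max(cv2.findContours(m,0,2)[0],key=cv2.contourArea)
print(cv2.approxPolyDP(cs,4,True)[:,0].tolist(),cv2.minAreaRect(cs))
for q in cv2.approxPolyDP(cs,4,True)[:,0]: print(q,P(q,.046),P(q,.169))
for n,px in(("spool",(320,228)),("knob",(352,227)),("soap",(211,196))):print(n,P(px,.03))
print("knob/spool scene",plane("scene",(341,246),.02),plane("scene",(368,228),.015),plane("scene",(205,290),.06))
E
```

```text
bar [ 0.5159 -0.3     0.095 ] [ 0.4503 -0.2722  0.095 ] [ 0.4831 -0.2861  0.095 ] len 0.07124745609493721 ang of bar -22.96628306026967
open [ 0.51445 -0.21435  0.027  ] back [ 0.45185 -0.35325  0.027  ] 0.15235475050027164 mid [ 0.48315 -0.2838   0.027  ] ang 65.73967493423292
[[273, 135], [278, 151], [269, 177], [313, 191], [326, 150]] ((293.61224365234375, 162.6565704345703), (56.04433822631836, 44.733184814453125), 15.708637237548828)
[273 135] [0.658  0.2144 0.046 ] [0.6371 0.2021 0.169 ]
[278 151] [0.609  0.1996 0.046 ] [0.5921 0.1885 0.169 ]
[269 177] [0.5304 0.2273 0.046 ] [0.5199 0.214  0.169 ]
[313 191] [0.4865 0.095  0.046 ] [0.4796 0.0923 0.169 ]
[326 150] [0.6101 0.0544 0.046 ] [0.5932 0.055  0.169 ]
spool [0.3749 0.0753 0.03  ]
knob [ 0.3768 -0.0216  0.03  ]
soap [0.4759 0.4068 0.03  ]
knob/spool scene [0.3747 0.0772 0.02  ] [ 0.3751 -0.0235  0.015 ] [0.4614 0.4255 0.06  ]
```

Call:
{"op": "arm_command", "data": {"moves": [0,0,-4,0,0,0,-4,0,0,0,-4,0,0,0,-4,0,0,0,-4,0,0,0,-4,0,0,0,-4,0,0,0,-4,0]}}

```text
time: 0.77
ee_pos: [0.2083, -0.5892, 0.5441]
eef_rot: [0.986, 0.169, 0.0, 0.001]
ft_force: [-39.4, 85.7, -0.4]
width: 0.0873
grip_force: 0.0
```

```bash
python3 - <<'E'
from bench import r
s=r.read_state();print(s['time'],s['ee_pos'],s['eef_rot'],s['joint_positions'].round(3))
E
```

```text
0.7667 [ 0.20833999 -0.58922258  0.54412116] [9.85580732e-01 1.69200126e-01 3.09615345e-04 1.35704758e-03] [ 1.136  0.438  0.046  0.642 -0.022  2.059 -0.063]
```

Call:
{"op": "arm_command", "data": {"moves": [0,0,0.5,0]}}

```text
time: 0.85
ee_pos: [0.2109, -0.5928, 0.5481]
eef_rot: [0.985, 0.17, 0.003, 0.013]
ft_force: [-0.6, 1.6, 2.4]
width: 0.0871
grip_force: 0.0
```

```bash
python3 - <<'E'
from bench import r
s=r.read_state();print(s['time'],s['ee_pos'],s['eef_rot'],s['joint_positions'].round(3),s['ft_force'],s['torque'],s['joint_torque'].round(1))
E
```

```text
0.85 [ 0.21085024 -0.59276104  0.54808753] [0.98535537 0.16996826 0.00308776 0.01326832] [ 1.132  0.43   0.052  0.644 -0.024  2.04  -0.062] [-0.61667928  1.56237998  2.3777336 ] [ 0.12488637  0.07281323 -0.00943695] [ -1.4 -42.9   2.3 -32.9  -0.6   0.2   0.3]
```

Call:
{"op": "arm_command", "data": {"moves": [0,0,-0.5,0,0,0,-0.5,0,0,0,-0.5,0,0,0,-0.5,0,0,0,-0.5,0,0,0,-0.5,0]}}

```text
time: 1.35
ee_pos: [0.207, -0.5837, 0.5543]
eef_rot: [0.985, 0.17, 0.001, 0.008]
ft_force: [-0.2, 0.5, 0.4]
width: 0.0873
grip_force: 0.0
```

```bash
python3 - <<'E'
from bench import r
s=r.read_state();print(s['time'],s['ee_pos'],s['eef_rot'],s['joint_positions'].round(3),s['ft_force'])
E
```

```text
1.35 [ 0.20703686 -0.58369039  0.55427598] [0.98549336 0.16951208 0.0013261  0.00816844] [ 0.997  0.428  0.332  0.655 -0.155  2.058 -0.004] [-0.19637991  0.49684832  0.38081882]
```

Call:
{"op": "arm_command", "data": {"moves": [1.5,-0.8,1.2,0,2.7,-1.4,2.1,0,2.7,-1.4,2.1,0,2.7,-1.4,2.1,0,2.7,-1.4,2.1,0,2.7,-1.4,2.1,0,2.7,-1.4,2.1,0,2.7,-1.4,2.1,0,2.7,-1.4,2.1,0,2.7,-1.4,2.1,0,2.7,-1.4,2.1,0,2.7,-1.4,2.1,0]}}

```text
time: 2.35
ee_pos: [0.4491, -0.3292, 0.3081]
eef_rot: [0.985, 0.17, 0.002, 0.009]
ft_force: [1.3, -0.1, 0.2]
width: 0.0872
grip_force: 0.0
```

Call:
{"op": "arm_command", "data": {"moves": [2.7,-1.4,2.1,0,1.5,-0.8,1.2,0,0,0,0,7,0,0,0,7,0,0,0,7,0,0,0,7,0,0,0,7,0,0,0,7,0,0,0,1,0,0,0,0]}}

```text
time: 3.18
ee_pos: [0.4808, -0.2962, 0.2755]
eef_rot: [0.979, -0.202, 0.005, 0.007]
ft_force: [-0.8, 0.7, -0.5]
width: 0.0869
grip_force: 0.0
```

```bash
python3 - <<'E'
from bench import r
import cv2,json
s=r.read_state();print(s['time'],s['ee_pos'],s['eef_rot'],s['joint_positions'].round(3),s['ft_force'])
c=r.camera_info("wrist");json.dump({k:(v.tolist() if hasattr(v,'tolist') else v) for k,v in c.items()},open('w1.json','w'))
cv2.imwrite("pics/w1.png",r.camera("wrist")[:,:,::-1]);print(c)
E
```

```text
3.1833 [ 0.4807788  -0.29623244  0.27550292] [ 0.9793349  -0.20206161  0.0045132   0.00734056] [ 0.385  0.162  0.089  1.561 -0.003  1.407 -1.504] [-0.83760896  0.7260322  -0.45965087]
{'fx': 276.0509032602042, 'fy': 276.0509032602042, 'cx': 319.423420818706, 'cy': 200.40399589849193, 'k1': -0.02315445915920591, 'origin': array([ 0.54478239, -0.32184512,  0.43778593]), 'attitude': array([ 0.07397817, -0.10164193,  0.82936946, -0.54437345])}
```

View pics/w1.png

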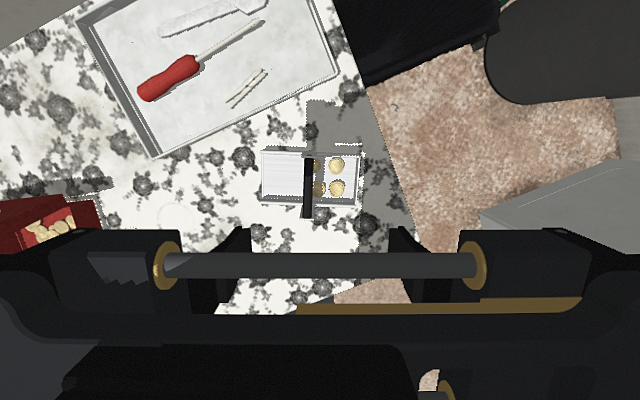

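The wrist view shows the tray from (262,150) to (362,207), with its black bar running from (309,158) to (307,218) and the tokens at right, towards the back. The gripper bar covers the lower half of the picture.

```bash
python3 - <<'E'
from h import *
import json
c=json.load(open('w1.json'));im=cv2.imread('pics/w1.png').astype(int)
m=(im.max(2)<45);m2=np.zeros_like(m);m2[155:220,298:318]=m[155:220,298:318]
ys,xs=np.nonzero(m2);print(xs.min(),xs.max(),ys.min(),ys.max())
(cx,cy),wh,a=cv2.minAreaRect(np.c_[xs,ys].astype(np.float32));print(cx,cy,wh,a)
p=[plane(0,q,.095,c) for q in((309.5,158),(306.5,218))]
print("bar ends",p,np.linalg.norm(p[0]-p[1]))
W=lambda q,z:plane(0,q,z,c)
op=(W((262,151),.027)+W((261,204),.027))/2; bk=(W((362,152),.027)+W((360,207),.027))/2
d=op-bk;print("open",op,"back",bk,np.linalg.norm(d),np.degrees(np.arctan2(d[1],d[0])))
b=(p[0]+p[1])/2;d=p[0]-p[1];print("bar c",b,"bar ang+90",np.degrees(np.arctan2(d[1],d[0]))+90)
s=r.read_state();Rt=R.from_quat(s['eef_rot']);print(Rt.as_matrix().round(3))
print("delta tool cm",Rt.inv().apply([b[0]-s['ee_pos'][0],b[1]-s['ee_pos'][1],0.068-s['ee_pos'][2]])*100)
E
```

```text
303 313 158 217
307.64727783203125 187.5239715576172 (8.808774948120117, 59.25566864013672) 2.12109637260437
bar ends [array([ 0.5167, -0.3009,  0.095 ]), array([ 0.4472, -0.2659,  0.095 ])] 0.0778154868904642
open [ 0.5123  -0.21835  0.027  ] back [ 0.4497  -0.35465  0.027  ] 0.1499881661998706 65.33158020090532
bar c [ 0.48195 -0.2834   0.095  ] bar ang+90 63.27030623151458
[[ 0.919 -0.395  0.006]
 [-0.394 -0.919 -0.016]
 [ 0.012  0.013 -1.   ]]
delta tool cm [-0.64162638 -1.49207468 20.72483143]
```

Call:
{"op": "arm_command", "data": {"moves": [-0.6,-1.4,1.5,1,0,0,3,0,0,0,4,0,0,0,4,0,0,0,3,0,0,0,2,0,0,0,1.5,0,0,0,1,0,0,0,0.5,0,0,0,0,0], "fingers": 60}}

```text
time: 4.07
ee_pos: [0.4818, -0.2843, 0.0696]
eef_rot: [0.977, -0.211, 0.004, 0.007]
ft_force: [0.6, -0.8, -0.3]
width: 0.0521
grip_force: 0.0
```

Call:
{"op": "arm_command", "data": {"moves": [0,0,0,0,0,0,0,0,0,0,0,0,0,0,0,0,0,0,0,0,0,0,0,0], "fingers": 0, "squeeze": 30}}

```text
time: 4.57
ee_pos: [0.4822, -0.2845, 0.0705]
eef_rot: [0.977, -0.212, 0.005, 0.007]
ft_force: [-0.1, 0.1, 0.0]
width: 0.0201
grip_force: 0.0
```

Call:
{"op": "arm_command", "data": {"moves": [0,0,0,0,0,0,0,0,0,0,0,0,0,0,0,0,0,0,-0.3,0,0,0,-0.7,0,0,0,-1.2,0,0,0,-1.5,0,0,0,-1.2,0,0,0,-0.7,0,0,0,0,0]}}

```text
time: 5.48
ee_pos: [0.4827, -0.2842, 0.1284]
eef_rot: [0.977, -0.212, 0.006, 0.008]
ft_force: [-0.0, -0.1, -4.5]
width: 0.0118
grip_force: 29.8
```

```bash
python3 - <<'E'
from bench import r
import cv2,json,numpy as np
s=r.read_state();print(s['time'],s['ee_pos'],s['eef_rot'],s['joint_positions'].round(3),s['ft_force'],s['width'],s['grip_force'])
w=r.camera("wrist")[:,:,::-1];c=r.camera("scene")[:,:,::-1]
f=lambda im,x,y,a,b,k:cv2.resize(im[y:y+b,x:x+a],None,fx=k,fy=k,interpolation=cv2.INTER_CUBIC)
cv2.imwrite("pics/v2.png",np.vstack([f(w,170,0,400,240,2)[:,:800],]))
cv2.imwrite("pics/s2.png",c)
E
```

```text
5.4833 [ 0.48266959 -0.28416934  0.12842985] [ 0.97721486 -0.21203088  0.0061332   0.00751019] [ 0.377  0.249  0.076  1.773 -0.008  1.105 -1.544] [-0.01725408 -0.12508832 -4.53252803] 0.011765366593106081 29.848771824035794
```

View pics/v2.png

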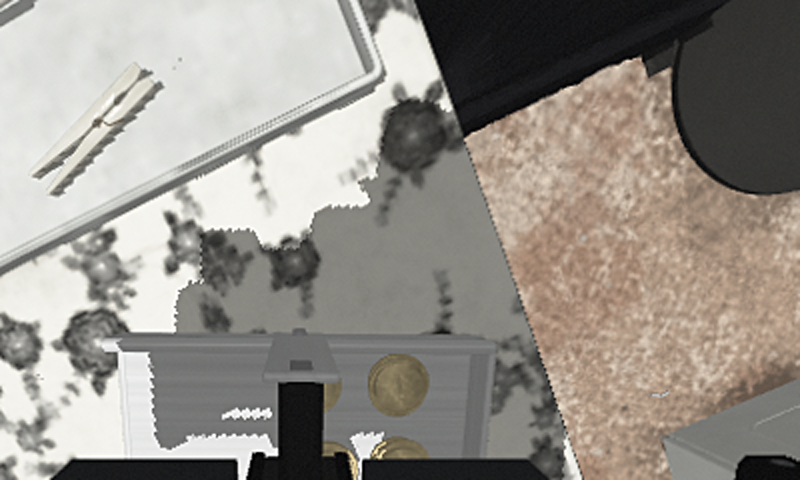

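The bar is gripped at 11.8 mm and the tray has been lifted level, with the tokens still near the back. Now I need a better fix on the box from the scene view.

```bash
python3 - <<'E'
import cv2,numpy as np
s=cv2.imread('pics/scene0.png');t=cv2.imread('pics/top0.png')
a=cv2.resize(s[155:247,235:317],None,fx=6,fy=6,interpolation=cv2.INTER_CUBIC)
b=cv2.resize(t[130:195,262:332],None,fx=4,fy=4,interpolation=cv2.INTER_CUBIC);b=np.vstack([b,np.zeros((a.shape[0]-b.shape[0],b.shape[1],3),np.uint8)])
cv2.imwrite('pics/b.png',np.hstack([a,b]));print(a.shape,b.shape)
E
```

```text
(552, 492, 3) (552, 280, 3)
```

View pics/b.png

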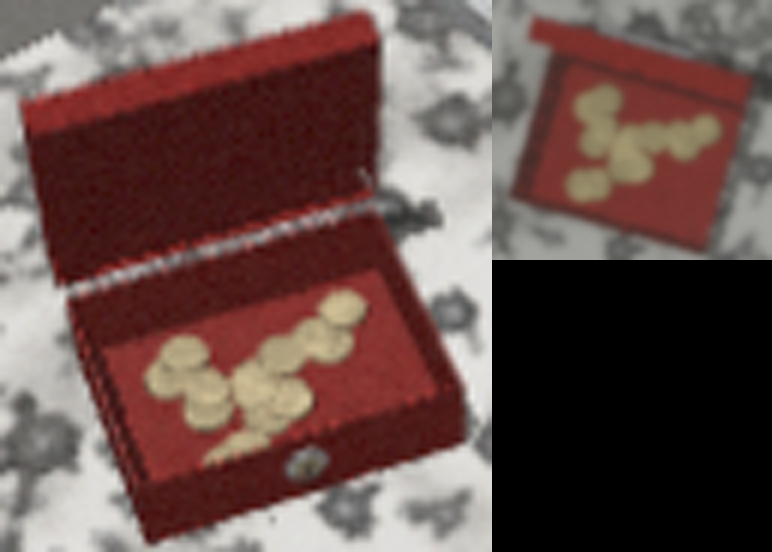

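The scene crop shows the box's rim corners: front-left (259.2,236.2), front-right (312.2,219.2), hinge-left (246.3,203.8) and hinge-right (298,189.7). The top crop shows the front corners at (267.5,179.5) and (316,192.5).

```bash
python3 - <<'E'
from h import *
fl,fr,bl,br=[plane("scene",q,.046)[:2] for q in((259.2,236.2),(312.2,219.2),(246.3,203.8),(298,189.7))]
tfl,tfr=[plane("top",q,.046)[:2] for q in((267.5,179.5),(316,192.5))]
print(fl,fr,bl,br,tfl,tfr)
A=np.array([[-.0625,.0795],[-.0625,-.0795],[.061,.0795],[.061,-.0795],[-.0625,.0795],[-.0625,-.0795]])
B=np.array([fl,fr,bl,br,tfl,tfr])
def fit(A,B):
    a,b=A-A.mean(0),B-B.mean(0); U,S,Vt=np.linalg.svd(a.T@b);Rm=(U@Vt).T;t=B.mean(0)-Rm@A.mean(0)
    return Rm,t,(A@Rm.T+t-B)*1000
Rm,t,e=fit(A,B);print(t,np.degrees(np.arctan2(Rm[1,0],Rm[0,0])));print(e.round(1))
for y in(-.06,-.04,.04): print("lip at box y",y, Rm@[0,y]+t, "bar", Rm@[0,y-.075]+t)
print("behind lid",Rm@[.12,0]+t)
s=r.read_state();M=R.from_quat(s['eef_rot']).as_matrix();print(s['ee_pos'],M.round(3))
g=Rm@[0,-.060-.075]+t
print("delta tool",M.T@np.array([*(g-s['ee_pos'][:2]),0])*100)
E
```

```text
[0.5203 0.2368] [0.4775 0.093 ] [0.6364 0.2031] [0.5882 0.0574] [0.5229 0.2319] [0.4819 0.086 ]
[0.55832036 0.14530388] -16.5106326564815
[[ 0.7  2.5]
 [-1.7 -6.2]
 [ 3.   1.1]
 [ 6.  -5.7]
 [-1.9  7.4]
 [-6.1  0.8]]
lip at box y -0.06 [0.54126877 0.08777786] bar [0.51995427 0.01587033]
lip at box y -0.04 [0.54695263 0.1069532 ] bar [0.52563814 0.03504567]
lip at box y 0.04 [0.56968809 0.18365456] bar [0.5483736  0.11174703]
behind lid [0.6733724  0.11120068]
[ 0.48166159 -0.28361592  0.12619314] [[ 0.91  -0.414  0.006]
 [-0.414 -0.91  -0.016]
 [ 0.012  0.012 -1.   ]]
delta tool [ -8.92202316 -28.84051123  -0.45371545]
```

Call:
{"op": "arm_command", "data": {"moves": [-0.25,-0.8,-0.1,0,-0.5,-1.6,-0.1,0,-0.75,-2.4,-0.1,0,-1,-3.2,-0.1,0,-1,-3.2,-0.1,0,-1,-3.2,-0.1,0,-1,-3.2,-0.1,0,-1,-3.2,-0.1,0,-1,-3.2,-0.1,0,-0.75,-2.4,-0.1,0,-0.5,-1.6,0,0,-0.25,-0.8,0,0]}}

```text
time: 6.58
ee_pos: [0.5185, 0.0196, 0.131]
eef_rot: [0.978, -0.21, 0.004, 0.007]
ft_force: [-0.1, 0.2, -4.5]
width: 0.0118
grip_force: 29.9
```

Call:
{"op": "arm_command", "data": {"moves": [0,0,0,-1,0,0,0,-2,0,0,0,-2,0,0,0,-2,0,0,0,-1,0,0,0,0]}}

```text
time: 7.08
ee_pos: [0.5188, 0.0146, 0.1314]
eef_rot: [0.99, -0.144, 0.004, 0.008]
ft_force: [-0.3, 0.3, -3.4]
width: 0.0119
grip_force: 29.9
```

```bash
python3 - <<'E'
from bench import r
import cv2,json,numpy as np
from scipy.spatial.transform import Rotation as R
s=r.read_state();print(s['time'],s['ee_pos'],R.from_quat(s['eef_rot']).as_matrix().round(3),s['joint_positions'].round(3),s['ft_force'],s['grip_force'])
w=r.camera("wrist")[:,:,::-1];c=r.camera("scene")[:,:,::-1]
a=cv2.resize(c[150:260,215:375],None,fx=3.5,fy=3.5,interpolation=cv2.INTER_CUBIC)
b=cv2.resize(w[:240],(560,210),interpolation=cv2.INTER_AREA)
cv2.imwrite("pics/v3.png",np.vstack([a,b]));cv2.imwrite("pics/w3.png",w)
E
```

```text
7.0833 [0.51882551 0.01455628 0.1313535 ] [[ 0.959 -0.284  0.005]
 [-0.284 -0.959 -0.016]
 [ 0.01   0.014 -1.   ]] [ 0.017  0.178 -0.159  1.852  0.05   1.112 -2.02 ] [-0.27455432  0.28360171 -3.38883333] 29.850169820711017
```

View pics/v3.png

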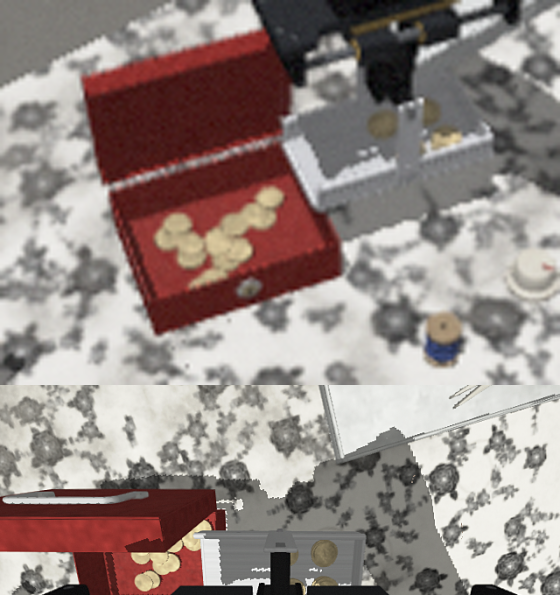

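The lip is just inside the box's near −y wall. Now a check on how it lines up sideways.

```bash
python3 - <<'E'
from h import *
a=np.radians(-16.5);X=np.array([np.cos(a),np.sin(a)]);Y=np.array([-np.sin(a),np.cos(a)]);t=np.array([.5583,.1453])
bx=lambda p:((p[:2]-t)@X*1000,(p[:2]-t)@Y*1000)
for nm,q,z in(("lip near low",(320,208),.061),("lip near top",(313,183),.088),("lip far top",(285,120),.088),("back near top",(490,130),.088),("box near right",(340,243),.046),("hinge right",(286,145),.046)):
    print(nm,np.round(bx(plane("scene",(q[0]/3.5+215,q[1]/3.5+150),z))))
E
```

```text
lip near low [-36. -67.]
lip near top [-32. -63.]
lip far top [ 38. -67.]
back near top [ -34. -213.]
box near right [-63. -73.]
hinge right [ 49. -70.]
```

Call:
{"op": "arm_command", "data": {"moves": [0,-0.4,0.4,0,0,-0.4,0.4,0,0,-0.9,0,0,0,-1.8,0,0,0,-2.7,0,0,0,-3.6,0,0,0,-0.5,0,0,0,2.5,0,0,0,3.5,0,0,0,2.5,0,0,0,1,0,0,0,0,0,0]}}

```text
time: 8.18
ee_pos: [0.5209, 0.0211, 0.1234]
eef_rot: [0.989, -0.145, 0.004, 0.008]
ft_force: [0.6, -0.8, -4.7]
width: 0.0121
grip_force: 29.9
```

```bash
python3 - <<'E'
from bench import r
import cv2,json,numpy as np
s=r.read_state();print(s['time'],s['ee_pos'],s['eef_rot'],s['ft_force'],s['grip_force'])
w=r.camera("wrist")[:,:,::-1];c=r.camera("scene")[:,:,::-1]
a=cv2.resize(c[150:260,215:375],None,fx=3.5,fy=3.5,interpolation=cv2.INTER_CUBIC)
b=cv2.resize(w[:240],(560,210),interpolation=cv2.INTER_AREA)
cv2.imwrite("pics/v4.png",np.vstack([a,b]));cv2.imwrite("pics/w4.png",w)
E
```

```text
8.1833 [0.52094276 0.02105515 0.12339135] [ 0.9893904  -0.14501088  0.00382327  0.00799201] [ 0.61078334 -0.84312053 -4.68672875] 29.90328302141279
```

View pics/v4.png

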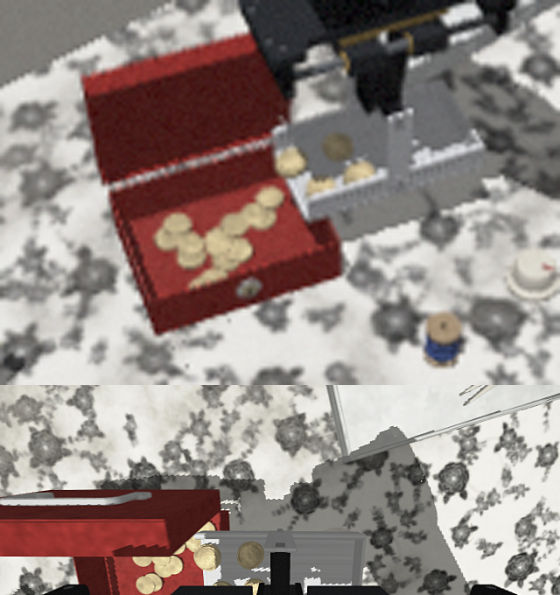

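Call:
{"op": "arm_command", "data": {"moves": [0,-0.9,0,0,0,-1.8,0,0,0,-2.7,0,0,0,0,0,0,0,2.4,0,0,0,1.9,0,0,0,1.1,0,0,0,0,0,0]}}

```text
time: 8.95
ee_pos: [0.5213, 0.0224, 0.1236]
eef_rot: [0.99, -0.144, 0.004, 0.008]
ft_force: [-0.6, -0.9, -3.1]
width: 0.0117
grip_force: 29.9
```

Call:
{"op": "arm_command", "data": {"moves": [0,-0.9,0,0,0,-1.8,0,0,0,-2.7,0,0,0,0,0,0,0,2.4,0,0,0,1.9,0,0,0,1.1,0,0,0,0,0,0,0,0,0,0]}}

```text
time: 9.7
ee_pos: [0.5218, 0.0248, 0.1238]
eef_rot: [0.99, -0.143, 0.004, 0.007]
ft_force: [0.3, 1.2, -2.2]
width: 0.0116
grip_force: 29.9
```

```bash
python3 - <<'E'
from bench import r
import cv2,json,numpy as np
s=r.read_state();print(s['time'],s['ee_pos'],s['eef_rot'],s['ft_force'],s['grip_force'])
w=r.camera("wrist")[:,:,::-1];c=r.camera("scene")[:,:,::-1]
a=cv2.resize(c[150:260,215:375],None,fx=3.5,fy=3.5,interpolation=cv2.INTER_CUBIC)
b=cv2.resize(w[:240],(560,210),interpolation=cv2.INTER_AREA)
cv2.imwrite("pics/v5.png",np.vstack([a,b]));cv2.imwrite("pics/w5.png",w)
E
```

```text
9.7 [0.52183374 0.02478992 0.12377749] [ 0.98966759 -0.14314727  0.00429558  0.00696234] [ 0.28164694  1.19177921 -2.23879437] 29.895688318647444
```

View pics/v5.png

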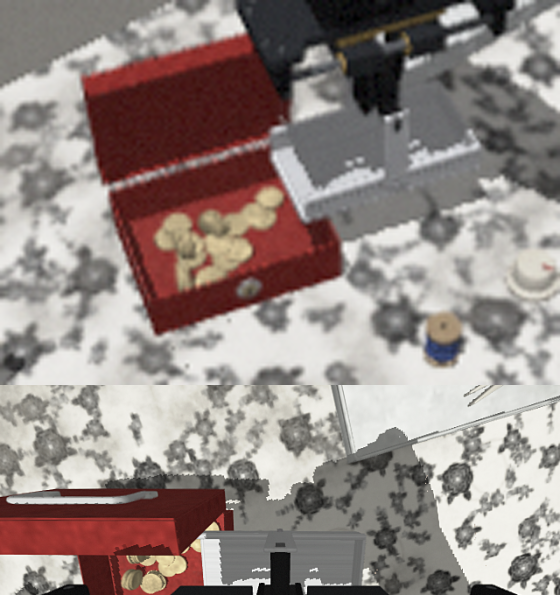

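The tray is empty and weighs 2.2 N, with the stacks among the scatter in the box. I'll take the tray back and set it down.

Call:
{"op": "arm_command", "data": {"moves": [0,1,-0.4,0,0,2.5,-0.4,0,0,4,0,0,0,4,0,0,0,4,0,0,0,4,0,0,0,4,0,0,0,2.5,0,0,0,1,0,0,0,0,1.5,0,0,0,2,0]}}

```text
time: 10.72
ee_pos: [0.4462, -0.2368, 0.1016]
eef_rot: [0.99, -0.144, 0.006, 0.008]
ft_force: [0.3, 0.3, -1.7]
width: 0.0116
grip_force: 29.9
```

Call:
{"op": "arm_command", "data": {"moves": [0,0,1.3,0,0,0,0.7,0,0,0,0.3,0,0,0,0.2,0,0,0,0,0]}}

```text
time: 11.13
ee_pos: [0.4456, -0.2361, 0.0756]
eef_rot: [0.99, -0.143, 0.004, 0.007]
ft_force: [0.6, 0.5, -2.1]
width: 0.0116
grip_force: 29.9
```

Call:
{"op": "arm_command", "data": {"moves": [0,0,0.2,0,0,0,0.2,0,0,0,0.1,0,0,0,0,0]}}

```text
time: 11.47
ee_pos: [0.4454, -0.2366, 0.0706]
eef_rot: [0.99, -0.143, 0.004, 0.008]
ft_force: [-0.3, -0.6, 2.3]
width: 0.0121
grip_force: 29.9
```

Call:
{"op": "arm_command", "data": {"moves": [0,0,0,0,0,0,0,0,0,0,0,0,0,0,0,0,0,0,-0.5,0,0,0,-2,0,0,0,-4,0,0,0,-4,0,0,0,-4,0,0,0,-3,0,0,0,-1,0], "fingers": 50}}

```text
time: 12.38
ee_pos: [0.4456, -0.234, 0.2609]
eef_rot: [0.99, -0.143, 0.008, 0.008]
ft_force: [-0.0, -1.2, 1.0]
width: 0.0436
grip_force: 0.0
```

Call:
{"op": "arm_command", "data": {"moves": [0.6,-2,0,0,1.2,-3.6,0,0,1.2,-3.6,0,0,1.2,-3.6,0,0,1.2,-3.6,0,0,1.2,-3.6,0,0,1.2,-3.6,0,0,1.2,-3.6,0,0,1.2,-3.6,0,0,1.2,-3.6,0,0,1.2,-3.6,0,0,0.6,-1.8,0,0], "fingers": 0}}

```text
time: 13.38
ee_pos: [0.6842, 0.1159, 0.2497]
eef_rot: [0.99, -0.141, 0.003, 0.007]
ft_force: [0.6, 0.1, 0.2]
width: 0.0003
grip_force: 0.0
```

```bash
python3 - <<'E'
from h import *
s=r.read_state();print(s['time'],s['ee_pos'],s['eef_rot'],s['ft_force'],s['width'],s['joint_positions'].round(2))
w=r.camera("wrist")[:,:,::-1];c=r.camera("scene")[:,:,::-1]
a=cv2.resize(c[125:265,215:465],None,fx=2.4,fy=2.4,interpolation=cv2.INTER_CUBIC)
b=cv2.resize(w[:240],(600,225),interpolation=cv2.INTER_AREA)
cv2.imwrite("pics/v6.png",np.vstack([a,b]))
t=np.array([.5583,.1453]);an=np.radians(-16.5);X=np.array([np.cos(an),np.sin(an)]);Y=np.array([-X[1],X[0]])
d=s['ee_pos'][:2]-t;print("box frame",d@X,d@Y)
E
```

```text
13.3833 [0.68420578 0.11590326 0.24973423] [ 0.98994099 -0.14129554  0.00308023  0.006552  ] [0.57341687 0.14876547 0.23245623] 0.00029284593173098286 [-0.12  0.48 -0.18  1.2   0.1   1.46 -2.15]
box frame 0.12907007445288496 0.007573004489993799
```

View pics/v6.png

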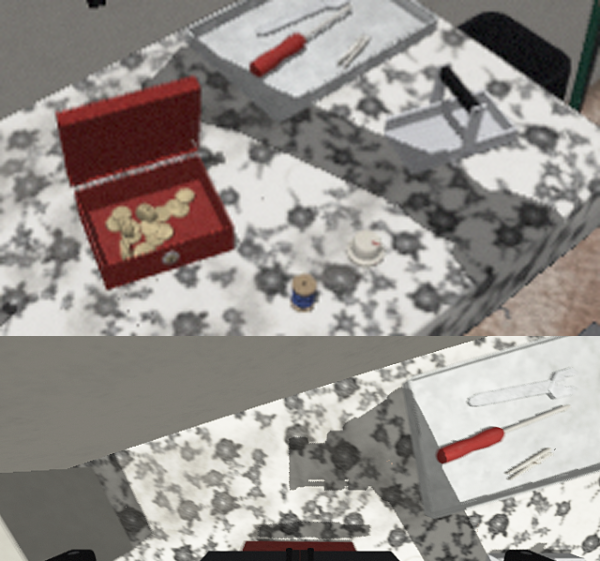

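Tray empty and flat on the table; all four stacks are in the box and the bystanders are where they were. I'll come down behind the lid and push it.

Call:
{"op": "arm_command", "data": {"moves": [0,0,1.5,0,0,0,3.5,0,0,0,4,0,0,0,2.5,0,0,0,1,0,-1,0,0,0,-1.2,0,0,0,-1,0,0,0,-1,0,0,0,-1,0,0,0]}}

```text
time: 14.32
ee_pos: [0.6346, 0.1231, 0.1271]
eef_rot: [0.99, -0.144, 0.005, 0.007]
ft_force: [1.7, 0.1, 1.0]
width: 0.0007
grip_force: 0.6
```

Call:
{"op": "arm_command", "data": {"moves": [-1,0,0,0,-1,0,0,0,-1,0,0,0,-1,0,0,0,-1,0,0,0,-1,0,0,0,-1,0,0,0]}}

```text
time: 14.9
ee_pos: [0.5663, 0.1436, 0.125]
eef_rot: [0.99, -0.143, 0.004, 0.007]
ft_force: [-0.2, 0.2, 0.1]
width: 0.0006
grip_force: 0.0
```

Call:
{"op": "arm_command", "data": {"moves": [-1.5,0,0,0,-2,0,0,0,-2,0,0,0,0,0,0,0,0,0,1,0,0,0,2,0,0,0,1.5,0,0,0,0.5,0]}}

```text
time: 15.57
ee_pos: [0.5139, 0.1572, 0.0715]
eef_rot: [0.99, -0.144, 0.003, 0.008]
ft_force: [-0.5, 0.7, 0.4]
width: 0.0004
grip_force: 0.0
```

```bash
python3 - <<'E'
from h import *
s=r.read_state();print(s['time'],s['ee_pos'],s['ft_force'])
w=r.camera("wrist")[:,:,::-1];c=r.camera("scene")[:,:,::-1]
a=cv2.resize(c[125:265,215:465],None,fx=2.4,fy=2.4,interpolation=cv2.INTER_CUBIC)
b=cv2.resize(w[:240],(600,225),interpolation=cv2.INTER_AREA)
cv2.imwrite("pics/v7.png",np.vstack([a,b]))
E
```

```text
15.5667 [0.5139363  0.1571685  0.07151702] [-0.47793074  0.73533409  0.41404454]
```

View pics/v7.png

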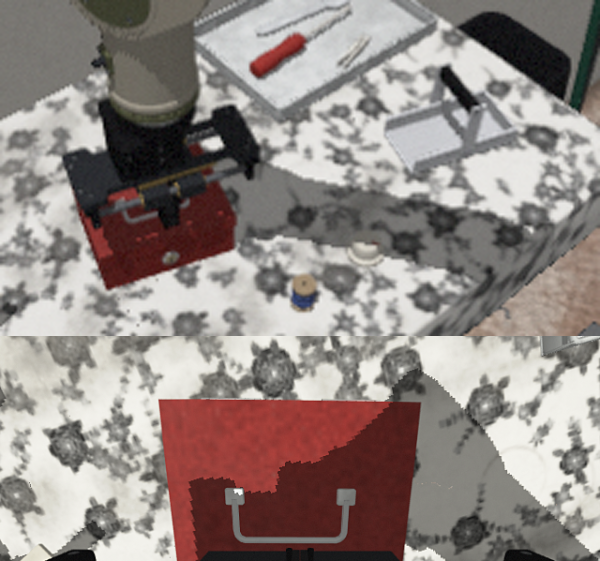

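The lid is down flat over the box. A light press on its free edge will confirm that it's fully shut.

Call:
{"op": "arm_command", "data": {"moves": [0,0,0.2,0,0,0,0.2,0,0,0,0.1,0,0,0,0,0]}}

```text
time: 16.0
ee_pos: [0.5151, 0.1582, 0.0696]
eef_rot: [0.99, -0.143, 0.004, 0.007]
ft_force: [-0.2, -0.1, -0.7]
width: 0.0008
grip_force: 0.0
```

Call:
{"op": "arm_command", "data": {"moves": [0,0,0.2,0,0,0,0.2,0,0,0,0.1,0]}}

```text
time: 16.25
ee_pos: [0.5154, 0.1583, 0.0667]
eef_rot: [0.99, -0.143, 0.005, 0.007]
ft_force: [-13.7, -4.6, 34.2]
width: 0.0005
grip_force: 17.5
```

Contact came at z = 67 mm, which is the shut lid's top. Backing off.

Call:
{"op": "arm_command", "data": {"moves": [0,0,-0.5,0,0,0,-2,0,0,0,-4,0,0,0,-4,0,0,0,-3,0,0,0,-1,0,0,0,0,0,0,0,0,0]}}

```text
time: 16.92
ee_pos: [0.514, 0.1603, 0.209]
eef_rot: [0.99, -0.143, 0.004, 0.007]
ft_force: [0.6, -1.2, -1.0]
width: 0.0003
grip_force: 0.0
```

```bash
python3 - <<'E'
from bench import r
s=r.read_state();print(s['time'],s['ee_pos'],s['ft_force']);print(r.close_job())
E
```

```text
16.9167 [0.51403954 0.16030211 0.20900638] [ 0.59709932 -1.16028481 -1.02178088]
the job is handed in; nothing more can be done
None
```

I handed the job in at 16.9 s, result not shown: all four stacks are in the box, shaken off the level tray because the moves can't tilt the tool; the tray is back flat on the table, the lid is shut, and the spool, knob and soap bottle are untouched.

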